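# Hang the lopsided vial carrier on the spring balance

### The job

Weigh the loaded vial carrier: take it by its flat top bar and hang it on the hook of the spring balance, by whichever of the three crimps in its rod lets it hang level with its one full box, all three boxes staying in it. Keep it upright, lower it slowly and gently until the spring carries exactly its weight, and only then let go, so that the hook neither drops nor springs up; never push or ram the hook hard. Leave everything else on the table where it is.

Things in the scene. Friction and masses are not known exactly. Their poses are not given: they have to be found in the camera images.
- carrier: Loose aluminium carrier, 0.15 kg empty. Origin: centre of underside; z up, y lengthwise. Tray 88 (x) x 196 (y) x 26 mm, 4 mm floor, 3 bays at y = -64, 0, +64, a small box in each. End plates at y = +-98 rise to z = 176. Between them at x = 0: a flat grip bar on edge, 10 mm thick in x, 192 long, z = 130 to 178, gripped from above; below it an 8 mm rod, axis at z = 110, with 3 crimps (see crimp_mid).
- crimp_mid (a point): Apex (rod axis) of the carrier's middle crimp, y = 0. Crimps are inverted Vs in the rod, 26 mm wide at the foot, apex axis at z = 128 mm, at y = -40, 0, +40. Boxes' tops are at z = 50 mm at most, the rod's underside at z = 106: the hook's arm passes between, across the rod. Seated in a crimp, the arm's axis lies at carrier z = about 112 mm.
- crimp_left (a point): Apex (rod axis) of the carrier's crimp at its y = +40 mm. With the full box in the y = +64 bay the carrier balances at y = 28 to 50 mm (within 12 mm of this crimp).
- crimp_right (a point): Apex (rod axis) of the carrier's crimp at its y = -40 mm. With the full box in the y = -64 bay the carrier balances at y = -28 to -50 mm. With it in the middle bay, at the middle crimp.
- full_box: The small frosted box full of vials with caps, 74 x 55 mm, 44 mm high, standing in one of the carrier's three bays (which one varies). Origin: centre of its underside. Its mass is unknown, between 0.17 and 0.70 kg.
- empty_a: An empty open frosted box 74 x 55 x 36 mm, 15 g, in another bay. Origin: centre of its underside.
- empty_b: The second empty open frosted box, 74 x 55 x 36 mm, 15 g, in the remaining bay. Origin: centre of its underside.
- balance: The spring balance's fixed stand: grey base plate 150 x 150 x 16 mm and an aluminium column 22 x 34 mm, 235 mm tall, at its origin (column foot on the table). The hook's arm points along its -x axis; its yaw varies.
- hook_tip (a point): Middle of the round end of the hook's upturned tip. The hook is a level steel rod, 10 mm dia, its axis 250 mm above the table when unloaded, running 150 mm along the balance's -x from the column's axis; there it turns up, the tip's top 15 mm above the arm's axis and its end at x = -163 mm. The black slide block that carries it reaches x = -18 mm. Nothing stands above it.
- hook_seat (a point): Point on the arm's axis, 115 mm from the column's axis: the middle of the part to hang on. It moves down with the hook. Hang within 25 mm of it either way along the arm, so that the tray clears column and tip.
- slide (a joint): How far the hook has sunk, m: 0 unloaded (top), 0.108 at the bottom stop. A spring of about 0.8 N per 10 mm holds it up; it starts to sink at about 0.8 N. It is lightly damped: a load let go before its weight is carried drops and bounces.
- case_a: Bystander: first closed vial case, a frosted plastic square box 150 x 150 x 48 mm. Leave it.
- case_b: Bystander: second closed vial case, frosted plastic, 150 x 150 x 48 mm. Leave it.
- spray: Bystander: white bottle with a cap, 60 mm dia, 170 mm tall. Leave it.
- jar: Bystander: white jar, 60 mm dia, 80 mm tall. Leave it.
- scanner: Bystander: flat grey and black hand scanner, 50 x 160 x 30 mm. Leave it.
- glove_box: Bystander: cardboard glove box, 110 x 220 x 70 mm. Leave it.
- marker: Bystander: black marker pen lying down, 14 mm dia, 134 mm long. Leave it.

How it is judged (in metres and radians):
On the way, in this order (a step that is already met when the one before it is completed fails the run):
1. the carrier is lifted clear of the table with nothing resting on the hook (height (world z) of carrier above 0.03 m and contact force between carrier and balance below 0.1 N), for 0.2 s.
2. the hook has begun to carry the carrier while the gripper still holds it (contact force between carrier and balance above 1.5 N and value of joint slide above 0.01 m and contact force between carrier and the fingers above 0.5 N), for 0.1 s.
At the end, for the whole second after the job is handed in: The carrier hangs on the hook's arm by its rod (arm axis 100 to 125 mm above its underside, seat point within 40 mm of its midline), hook sunk over 12 mm, carrier over 30 mm above the table, tilt under 0.25 rad, at rest (0.03 m/s, 0.3 rad/s), fingers off, all three boxes in its tray (height (world z) of carrier above 0.03 m and angle between carrier's own z axis and vertical below 0.25 rad and value of joint slide above 0.012 m and z of hook_seat in the frame of carrier between 0.1 and 0.125 m and x of hook_seat in the frame of carrier between -0.04 and 0.04 m and contact force between carrier and balance above 1.5 N and contact force between carrier and the fingers below 0.05 N and linear speed of carrier below 0.03 m/s and angular speed of carrier below 0.3 rad/s and z of full_box in the frame of carrier between -0.005 and 0.025 m and horizontal distance between each of full_box, empty_a, empty_b and carrier below 0.09 m and z of empty_a in the frame of carrier between -0.005 and 0.025 m and z of empty_b in the frame of carrier between -0.005 and 0.025 m); the robot touches nothing.
It fails at once if once let go, the hook jumps: it moves faster than 0.05 m/s with the carrier on it and the fingers no longer holding it (contact force between carrier and balance above 0.5 N and contact force between carrier and the fingers below 0.3 N and (velocity of joint slide above 0.05 m/s or velocity of joint slide below -0.05 m/s)).
It fails at once if the hook drops or springs up: it moves faster than 0.08 m/s (velocity of joint slide above 0.08 m/s or velocity of joint slide below -0.08 m/s).
It fails at once if the hook is pushed hard: over 14 N by the carrier or over 6 N by the robot itself (contact force between carrier and balance above 14 N or contact force between any of the arm, the fingers and balance above 6 N).
It fails at once if the carrier is tilted by more than 0.4 rad (angle between carrier's own z axis and vertical above 0.4 rad).
It fails at once if a bystander is pushed more than 20 mm (distance of any of case_a, case_b, spray, jar, scanner, glove_box, marker from where it was at the start of the episode above 0.02 m).
It also fails if it takes over 72 s, if anything falls off the work surface, if the arm or the gripper's body presses on something with over 40 N, if the wrist force passes 120 N, or if a joint passes its speed limit or range.

### The arm

A 6-joint arm with a two-finger parallel gripper is mounted at the origin on the work surface. World frame = base frame: x ahead of the robot, y to its left, z up, the work surface at z = 0. Lengths are in mm, angles in rad, forces in N, time in s.
With the tool pointing down it reaches from about 350 to 925 mm from the base axis. Payload 6.4 kg.
Tool frame: the origin (TCP) lies between the finger pads; the fingertips stand 19 mm ahead of it and the grasp point (between the pads) is the TCP; z points along the fingers, y is the line along which they close (so a half turn about z gives the same grasp; the last joint's range is limited). The gripper opens to 85 mm and grips with 20 to 120 N. Pads are 22 mm wide; open, the fingers measure 114 mm over their backs; the gripper's body (76 mm by 85 mm) begins 54 mm behind the grasp point. The pads swing forward as they close: fully open they stand 13 mm farther back than shut.
Start: joints at [-1.457, 0.245, 1.558, -0, 1.339, -0.174], TCP at [184.503, -623.276, 250.29] pointing down, gripper open.
Joint ranges: [-3.13, 3.13], [-1.02, 2.26], [0.13, 2.54], [-0.95, 4.09], [0.21, 2.88], [-2.74, 2.74]. Speed limits (rad/s): [2.57, 2.57, 3.14, 3.14, 3.14, 3.14].

### API

Orientations are given as a unit quaternion [w, x, y, z].
In Python, from station import manip gives the robot as it stands.
- The arm moves only by the shell command python3 -m creep 'ROWS' [FORCE]. ROWS is JSON, one flat list of numbers, 7 for each row, row after row: the opening, from 0 (shut) to 1 (fully open), then the shift along the tool's x, y, z in m, then the turn, a rotation vector about the tool's x, y, z in rad. In form: [fingers, x, y, z, rx, ry, rz, fingers, x, y, z, rx, ry, rz, ...]. A call has 1 to 10 rows; each row shifts and turns the commanded pose from where the row before left it, along the tool's axes as they then stand; what a row does not reach is not made up. A row lasts 1/8 s, in which the tool goes at most 62.5 mm and 10.7 degrees, less where a joint would pass 70% of its speed; a pose out of reach is approached as far as the arm can. A call is refused whole if a number of a shift passes 0.0625 or a number of a turn 0.188, either way. A call with a gripper value outside its range is refused whole. The fingers move at their own pace and stop on an object; FORCE is the grip in N (left out, the last holds). Time passes only in rows, so rows that do not move let the fingers close. It gives the time, the measured TCP pose, the force, the opening and the grip force at its end, in the units of the state.
- manip.state(): the state, without advancing time (a new reading comes with each control period).
- manip.read_camera(name): name is "scene" or "top" or "wrist"; returns a dict with "img" (480x640x3 uint8, red, green, blue), "fx", "fy", "cx", "cy" (pixels), "origin" and "orientation" of the camera in the world; the wrist camera has in their place "hand_eye" (4x4, takes a point from camera to tool coordinates, whose origin is the TCP and whose axes are the flange's). Camera axes: x right, y down, z forward; pixel columns grow to the right and rows downward; lengths in mm; the calibration is good to about 2 mm. A picture is of the moment at which its call begins: read the wrist's pose just before it. There is no depth.
- manip.close_job(): hands the job in; it is judged then, once.
Trained networks look in the newest picture that a camera, given by its name, has taken for a name from the list of things; names that differ only in an ending like _2 or _b are one class to them, and where a whole thing is asked for, a point or a joint stands for the part that bears it (a point fixed in the world has none). Each returns a list of dicts, best first, with "p" (0 to 1); they miss things now and then, are a little off and sometimes report something else, mostly with a low value. They report only what shows in the picture. A call takes as long as a camera call.
- manip.look_for(camera, target): "rect" ([left, top, right, bottom] in pixels, round what is visible of it).
- manip.tip_of(camera, target): "xy" ([column, row] in pixels: a listed point, or the origin of a listed thing).
The state is a dict: "clock": time; "joint_pos": joint angles; "qd": joint speeds; "joint_efforts": joint torques, N m; "ee_pos": TCP position; "tool_rot": TCP orientation; "force": force on the tool from outside, world axes, zero at the start; "moment": the same for the moment, N m; "finger_gap": finger opening in mm; "gripper_force": force on a finger pad.
Only numpy, scipy, OpenCV 4.12 (cv2) and the standard library are available. Lean on these libraries where they do the work, as an engineer would, in place of code of your own. Each camera call takes 0.05 s, during which the arm holds its last target. There are 200 camera calls.

## Working session

There is one attempt and no reset: what is moved stays moved. The work goes in short steps, Python scripts to look and compute and a shell command to move; the robot and the scene stay as the last step left them, time stands still between calls to the robot, and variables do not carry over. Pictures are saved under pics/ and viewed, at most 10 in all, crops included, and the job is handed in when it is done.

```bash
mkdir -p pics; cat > h.py <<'E'
import numpy as np, cv2
from scipy.spatial.transform import Rotation as R
from station import manip
def rot(q): return R.from_quat([q[1],q[2],q[3],q[0]]).as_matrix()
def ray(c,uv):
    d=np.array([(uv[0]-c['cx'])/c['fx'],(uv[1]-c['cy'])/c['fy'],1.])
    return np.array(c['origin'],float), rot(c['orientation'])@d
def atz(c,uv,z):
    o,d=ray(c,uv); return o+d*(z-o[2])/d[2]
def proj(c,P):
    p=rot(c['orientation']).T@(np.array(P,float)-np.array(c['origin']))
    return np.array([c['fx']*p[0]/p[2]+c['cx'],c['fy']*p[1]/p[2]+c['cy']])
def tri(c1,a,c2,b):
    o1,d1=ray(c1,a);o2,d2=ray(c2,b)
    A=np.stack([d1,-d2],1);s=np.linalg.lstsq(A,o2-o1,rcond=None)[0]
    p,q=o1+d1*s[0],o2+d2*s[1];return (p+q)/2,np.linalg.norm(p-q)
E
python3 - <<'E'
from h import *
for n in ['top','scene']:
    c=manip.read_camera(n); cv2.imwrite(f'pics/{n}0.png',c['img'][:,:,::-1])
    print(n,c['origin'],c['orientation'],c['fx'])
    for t in ['carrier','crimp_mid','crimp_left','crimp_right','full_box','empty_a','balance','hook_tip','hook_seat']:
        try: print(t,[(np.round(r['xy']),round(r['p'],2)) for r in manip.tip_of(n,t)[:3]])
        except Exception as e: print(t,e)
s=manip.state();print(s['clock'],s['ee_pos'],s['tool_rot'],s['finger_gap'])
E
```

```text
top [4.21280596e+02 3.47367473e-01 1.63292208e+03] [-0.03257222  0.70842061 -0.70346258  0.04711365] 505.93197705772695
carrier [(array([233., 268.]), 0.74)]
crimp_mid [(array([226., 267.]), 0.61)]
crimp_left [(array([215., 264.]), 0.63), (array([349., 253.]), 0.63)]
crimp_right [(array([240., 270.]), 0.73), (array([387., 300.]), 0.6)]
full_box [(array([214., 266.]), 0.78)]
empty_a [(array([236., 270.]), 0.93), (array([256., 274.]), 0.71), (array([167., 279.]), 0.15)]
balance [(array([346., 211.]), 0.57)]
hook_tip [(array([351., 254.]), 0.74)]
hook_seat [(array([352., 238.]), 0.89)]
scene [ 904.27258222 -524.39005837 1157.63351482] [-0.26200615  0.92737468  0.25889425 -0.06559529] 474.83675979769123
carrier [(array([326., 199.]), 0.89)]
crimp_mid [(array([328., 170.]), 0.9), (array([275., 259.]), 0.24)]
crimp_left [(array([336., 164.]), 0.55)]
crimp_right [(array([320., 179.]), 0.68)]
full_box [(array([337., 183.]), 0.65)]
empty_a [(array([312., 215.]), 0.94), (array([326., 197.]), 0.74)]
balance [(array([320., 324.]), 0.67)]
hook_tip [(array([260., 245.]), 0.92)]
hook_seat [(array([275., 260.]), 0.58), (array([313., 212.]), 0.49)]
1.0 [ 184.49898401 -623.28492506  250.32123091] [2.20733747e-05 9.89667397e-01 1.43382158e-01 4.25102360e-06] 85.26640198991045
```

```bash
python3 - <<'E'
from h import *
T=manip.read_camera('top');S=manip.read_camera('scene')
for n,a,b in [('carrier',(233,268),(326,199)),('mid',(226,267),(328,170)),('left',(215,264),(336,164)),('right',(240,270),(320,179)),('full',(214,266),(337,183)),('e1',(236,270),(326,197)),('e2',(256,274),(312,215)),('bal',(346,211),(320,324)),('tip',(351,254),(260,245)),('seat',(352,238),(275,260))]:
    print(n,*np.round(np.r_[tri(T,a,S,b)],1) if 0 else [np.round(x,1) for x in tri(T,a,S,b)])
a=cv2.resize(T['img'][130:370,120:440],None,fx=2.5,fy=2.5,interpolation=3);cv2.imwrite('pics/a.png',a[:,:,::-1])
b=cv2.resize(S['img'][120:360,180:500],None,fx=2.5,fy=2.5,interpolation=3);cv2.imwrite('pics/b.png',b[:,:,::-1])
E
```

```text
carrier [502.5 226.1  -7.8] 0.3
mid [500.3 230.  122.8] 3.2
left [508.4 262.7 120.9] 1.6
right [494.2 190.6 120.2] 9.4
full [507.3 284.   10.6] 1.1
e1 [500.1 217.7   8.8] 11.5
e2 [488.7 156.2 -18.5] 11.4
bal [ 692.2 -135.7   11.8] 7.7
tip [ 531.5 -129.2  256.6] 4.2
seat [ 576.  -135.   239.9] 0.3
```

View pics/a.png

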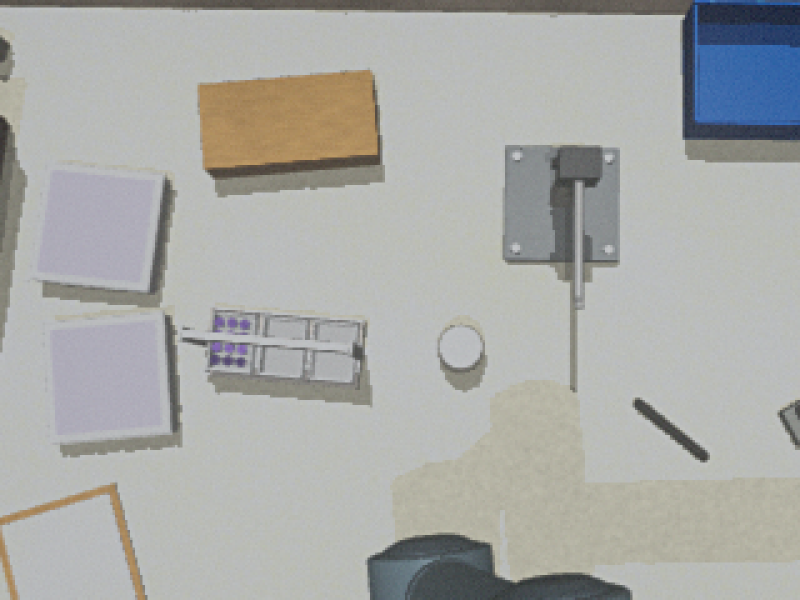

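View pics/b.png

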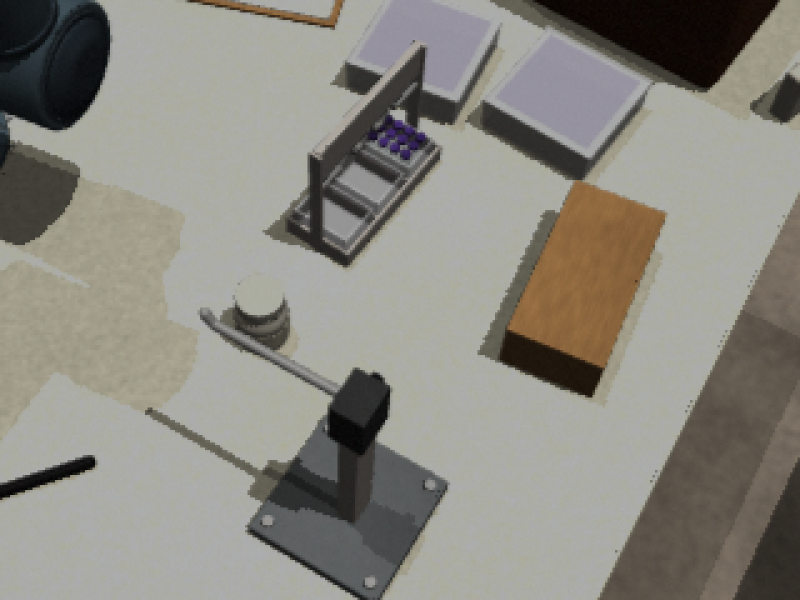

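The top view shows the carrier at crop (205-368, 305-385), full box (purple caps) at its left, which is the world +y end. The hook arm runs from (578,185) to (578,303), and the jar stands between them at (461,347). The scene view agrees: the full box is at the far end and the arm points toward the robot.

```bash
python3 - <<'E'
from h import *
T=manip.read_camera('top');S=manip.read_camera('scene')
f=lambda c,x,y,z,o:np.round(atz(c,(x/2.5+o[0],y/2.5+o[1]),z),1)
o=(120,130)
print('bar',f(T,184,333,178,o),f(T,361,351,178,o))
print('arm',f(T,579,185,250,o),f(T,579,305,265,o),f(T,578,290,250,o))
print('plate',[f(T,*p,16,o) for p in [(504,146),(619,148),(619,265),(504,262)]])
o=(180,120)
print('sbar',f(S,420,45,178,o),f(S,315,155,178,o))
print('sarm',f(S,207,312,265,o),f(S,335,388,250,o),'plate',[f(S,*p,16,o) for p in [(326,420),(447,486),(375,602),(248,527)]])
E
```

```text
bar [506.4 313.4 178. ] [487.2 110.7 178. ]
arm [ 669.7 -133.3  250. ] [ 534.8 -131.5  265. ] [ 552.6 -131.9  250. ]
plate [array([762.2, -58.3,  16. ]), array([ 761.1, -208.3,   16. ]), array([ 607.6, -207.3,   16. ]), array([610.2, -58.9,  16. ])]
sbar [512.7 318.4 178. ] [494.4 126.2 178. ]
sarm [ 541.5 -127.9  265. ] [ 671.3 -126.6  250. ] plate [array([622.7, -61.5,  16. ]), array([767.8, -60.5,  16. ]), array([ 765.2, -203.1,   16. ]), array([ 617.5, -203.4,   16. ])]
```

```bash
cat > sim.py <<'E'
from h import *
def plan(xyz,yaw,n):
    s=manip.state(); p=np.array(s['ee_pos'],float); M=rot(s['tool_rot'])
    y0=np.arctan2(M[1,1],M[0,1]); dy=(yaw-y0)/n; d=(np.array(xyz)-p)/n/1000
    print('from',np.round(p,1),round(y0,3),'rz',round(-dy,3))
    for i in range(n):
        print(np.round(M.T@d,4).tolist()); M=M@R.from_rotvec([0,0,-dy]).as_matrix()
E
python3 -c "
from sim import *
plan([505,261,340],-0.095,18)"
```

```text
from [ 184.5 -623.3  250.3] -1.283 rz -0.066
[0.031, -0.0421, -0.005]
[0.0337, -0.0399, -0.005]
[0.0363, -0.0376, -0.005]
[0.0387, -0.0351, -0.005]
[0.0409, -0.0325, -0.005]
[0.043, -0.0297, -0.005]
[0.0448, -0.0268, -0.005]
[0.0465, -0.0238, -0.005]
[0.048, -0.0207, -0.005]
[0.0492, -0.0175, -0.005]
[0.0503, -0.0142, -0.005]
[0.0511, -0.0109, -0.005]
[0.0517, -0.0075, -0.005]
[0.0521, -0.004, -0.005]
[0.0522, -0.0006, -0.005]
[0.0522, 0.0029, -0.005]
[0.0519, 0.0063, -0.005]
[0.0513, 0.0097, -0.005]
```

```bash
python3 -m creep '[1,0.031,-0.042,-0.010,0,0,-0.066, 1,0.034,-0.040,-0.010,0,0,-0.066, 1,0.036,-0.038,-0.010,0,0,-0.066, 1,0.039,-0.035,-0.010,0,0,-0.066, 1,0.041,-0.0325,-0.010,0,0,-0.066, 1,0.043,-0.030,-0.010,0,0,-0.066, 1,0.045,-0.027,-0.010,0,0,-0.066, 1,0.0465,-0.024,-0.010,0,0,-0.066, 1,0.048,-0.021,-0.010,0,0,-0.066]' && python3 -c "
from sim import *
plan([505,261,330],-0.095,9)"
```

```text
clock: 2.33
ee_pos: [344.7, -178.3, 340.9]
tool_rot: [0.001, 0.904, 0.427, 0.0]
force: [0.7, -0.1, 0.2]
finger_gap: 85.5
gripper_force: 0.0
from [ 344.7 -178.3  340.9] -0.687 rz -0.066
[0.049, -0.0172, 0.0012]
[0.05, -0.0139, 0.0012]
[0.0509, -0.0106, 0.0012]
[0.0514, -0.0073, 0.0012]
[0.0518, -0.0039, 0.0012]
[0.052, -0.0004, 0.0012]
[0.0519, 0.003, 0.0012]
[0.0516, 0.0064, 0.0012]
[0.051, 0.0098, 0.0012]
```

```bash
python3 -m creep '[1,0.049,-0.017,0.001,0,0,-0.066, 1,0.050,-0.014,0.001,0,0,-0.066, 1,0.051,-0.011,0.001,0,0,-0.066, 1,0.0515,-0.007,0.001,0,0,-0.066, 1,0.052,-0.004,0.001,0,0,-0.066, 1,0.052,0,0.001,0,0,-0.066, 1,0.052,0.003,0.001,0,0,-0.066, 1,0.0515,0.006,0.001,0,0,-0.066, 1,0.051,0.010,0.001,0,0,-0.066, 1,0,0,0,0,0,0]' && python3 - <<'E'
from h import *
s=manip.state();c=manip.read_camera('wrist');print(s['ee_pos'],np.round(s['tool_rot'],3));print(np.round(c['hand_eye'],3),c['fx'])
cv2.imwrite('pics/w1.png',c['img'][:,:,::-1])
for t in ['crimp_left','crimp_mid','carrier','full_box']: print(t,[(np.round(r['xy']),round(r['p'],2)) for r in manip.tip_of('wrist',t)[:2]])
E
```

```text
clock: 3.58
ee_pos: [505.6, 262.0, 330.4]
tool_rot: [-0.0, 0.739, 0.674, -0.001]
force: [-0.1, 0.3, -0.6]
finger_gap: 85.5
gripper_force: 0.0
[505.63231284 261.97100882 330.44076071] [-0.     0.739  0.674 -0.001]
[[ 0.00000e+00 -9.50000e-01 -3.14000e-01  8.03070e+01]
 [ 1.00000e+00  0.00000e+00 -0.00000e+00  7.40000e-02]
 [ 0.00000e+00 -3.14000e-01  9.50000e-01 -1.23383e+02]
 [ 0.00000e+00  0.00000e+00  0.00000e+00  1.00000e+00]] 423.7901768032691
crimp_left [(array([318., 204.]), 0.55)]
crimp_mid [(array([318., 255.]), 0.66)]
carrier []
full_box [(array([316., 154.]), 0.69)]
```

View pics/w1.png

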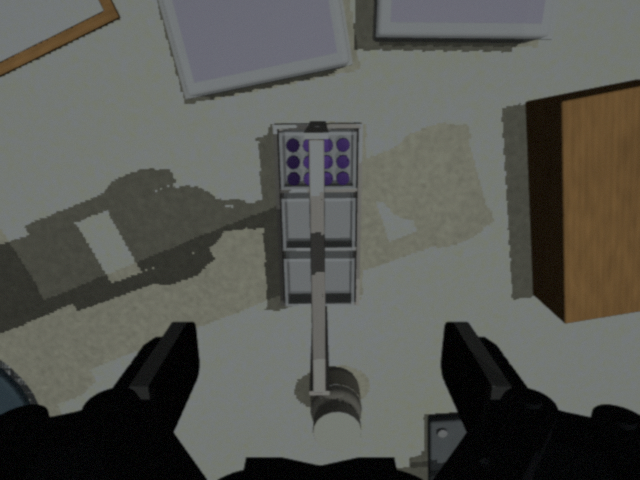

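The wrist view shows the bar running straight from (316,140) to (319,391), centred between the fingers, with the full box at the far end.

```bash
cat >> h.py <<'E'
def wcam(s=None):
    s=manip.state();c=manip.read_camera('wrist');H=np.array(c['hand_eye'])
    M=rot(s['tool_rot']);c['origin']=M@H[:3,3]+np.array(s['ee_pos']);q=R.from_matrix(M@H[:3,:3]).as_quat();c['orientation']=[q[3],*q[:3]];return c
E
python3 - <<'E'
from h import *
c=wcam()
for p,z in [((316,137),178),((319,392),178),((318,204),128),((318,255),128),((316,154),4)]: print(np.round(atz(c,p,z),1))
E
```

```text
[508.9 317.5 178. ]
[492.  124.6 178. ]
[504.6 262.2 128. ]
[500.4 219.6 128. ]
[504.4 286.9   4. ]
```

```bash
python3 -m creep '[1,-0.001,-0.0015,0.040,0,0,0, 1,0,0,0.045,0,0,0, 1,0,0,0.040,0,0,0, 1,0,0,0.030,0,0,0, 1,0,0,0.017,0,0,0, 1,0,0,0,0,0,0, 0,0,0,0,0,0,0, 0,0,0,0,0,0,0, 0,0,0,0,0,0,0, 0,0,0,0,0,0,0]' 100
```

```text
clock: 5.12
ee_pos: [504.1, 258.8, 159.7]
tool_rot: [0.0, 0.74, 0.673, 0.0]
force: [0.6, 0.1, 0.4]
finger_gap: 12.3
gripper_force: 0.0
```

```bash
python3 -m creep '[0,0,0,0,0,0,0, 0,0,0,0,0,0,0, 0,0,0,0,0,0,0, 0,0,0,-0.005,0,0,0, 0,0,0,-0.010,0,0,0, 0,0,0,-0.015,0,0,0, 0,0,0,-0.015,0,0,0, 0,0,0,-0.005,0,0,0, 0,0,0,0,0,0,0]'
```

```text
clock: 6.25
ee_pos: [504.2, 258.7, 210.0]
tool_rot: [0.0, 0.74, 0.673, 0.001]
force: [-1.1, 1.6, -7.7]
finger_gap: 8.5
gripper_force: 97.4
```

```bash
python3 -m creep '[0,0,0,-0.010,0,0,0, 0,0,0,-0.015,0,0,0, 0,0,0,-0.020,0,0,0, 0,0,0,-0.020,0,0,0, 0,0,0,-0.020,0,0,0, 0,0,0,-0.020,0,0,0, 0,0,0,-0.017,0,0,0, 0,0,0,-0.010,0,0,0, 0,0,0,-0.003,0,0,0, 0,0,0,0,0,0,0]'; python3 -c "
from sim import *
s=manip.state();print(s['force'],s['moment'])
plan([440,-134,345],-0.015,16)"
```

```text
clock: 7.5
ee_pos: [503.8, 258.6, 343.7]
tool_rot: [-0.0, 0.74, 0.673, -0.0]
force: [-0.1, 0.4, -8.6]
finger_gap: 9.1
gripper_force: 97.6
[-0.08760276  0.42943322 -8.55857423] [-0.15874669  0.01080819  0.02336243]
from [503.8 258.6 343.7] -0.095 rz -0.005
[-0.0248, -0.0016, -0.0001]
[-0.0248, -0.0018, -0.0001]
[-0.0248, -0.0019, -0.0001]
[-0.0248, -0.002, -0.0001]
[-0.0248, -0.0021, -0.0001]
[-0.0248, -0.0023, -0.0001]
[-0.0247, -0.0024, -0.0001]
[-0.0247, -0.0025, -0.0001]
[-0.0247, -0.0026, -0.0001]
[-0.0247, -0.0028, -0.0001]
[-0.0247, -0.0029, -0.0001]
[-0.0247, -0.003, -0.0001]
[-0.0247, -0.0031, -0.0001]
[-0.0246, -0.0032, -0.0001]
[-0.0246, -0.0034, -0.0001]
[-0.0246, -0.0035, -0.0001]
```

```bash
python3 -m creep '[0,-0.010,-0.001,0,0,0,-0.005, 0,-0.018,-0.002,0,0,0,-0.005, 0,-0.025,-0.002,0,0,0,-0.005, 0,-0.025,-0.002,0,0,0,-0.005, 0,-0.025,-0.002,0,0,0,-0.005, 0,-0.025,-0.002,0,0,0,-0.005, 0,-0.025,-0.0025,0,0,0,-0.005, 0,-0.025,-0.0025,0,0,0,-0.005, 0,-0.025,-0.0025,0,0,0,-0.005, 0,-0.025,-0.003,0,0,0,-0.005]'; python3 -m creep '[0,-0.025,-0.003,0,0,0,-0.005, 0,-0.025,-0.003,0,0,0,-0.005, 0,-0.025,-0.003,0,0,0,-0.005, 0,-0.025,-0.003,0,0,0,-0.005, 0,-0.025,-0.003,0,0,0,-0.005, 0,-0.022,-0.003,0,0,0,-0.005, 0,-0.012,-0.002,0,0,0,0, 0,-0.005,-0.001,0,0,0,0, 0,0,0,0,0,0,0, 0,0,0,0,0,0,0]'
python3 - <<'E'
from h import *
c=wcam();cv2.imwrite('pics/w2.png',c['img'][:,:,::-1])
for t in ['hook_tip','hook_seat','crimp_left','crimp_mid']:
    print(t,[(np.round(r['xy']),round(r['p'],2),np.round(atz(c,r['xy'],{'hook_tip':260,'hook_seat':250}.get(t,312)),1)) for r in manip.tip_of('wrist',t)[:2]])
s=manip.state();print(s['force'],s['moment'])
E
```

```text
clock: 8.75
ee_pos: [465.6, 31.1, 344.1]
tool_rot: [0.0, 0.723, 0.691, -0.0]
force: [1.1, 0.2, -7.8]
finger_gap: 8.8
gripper_force: 97.6
clock: 10.0
ee_pos: [440.5, -130.0, 344.3]
tool_rot: [-0.0, 0.712, 0.702, 0.0]
force: [-0.0, -0.1, -7.7]
finger_gap: 9.0
gripper_force: 97.6
hook_tip [(array([508., 260.]), 0.7, array([ 539. , -129.8,  260. ]))]
hook_seat [(array([574., 255.]), 0.61, array([ 579.4, -131. ,  250. ]))]
crimp_left []
crimp_mid []
[-0.52119079 -0.83543644 -7.17694244] [-0.13927265  0.05126257 -0.0380441 ]
```

View pics/w2.png

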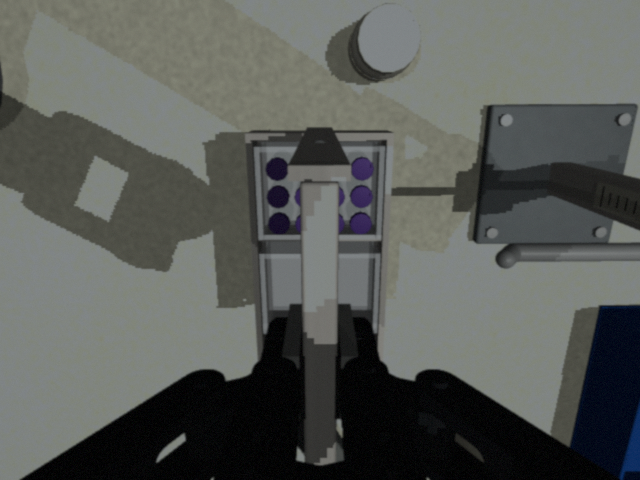

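The wrist view shows the hook tip at (508,256), with the arm running horizontally along row ~252 and clear to the right. The carrier bar is vertical in the image, with its far end at (320,182).

```bash
python3 - <<'E'
from h import *
c=wcam();p=np.array(manip.state()['ee_pos']);print(p)
for u in [(540,252.5),(600,252.5),(636,252.5)]: print(np.round(atz(c,u,250),1))
print('tip end',np.round(atz(c,(499,258),260),1))
for t in [0,.03]:
  for off in [58.4,54]: print(off,t,proj(c,p+[0,off,18.3-off*t]))
M=rot(manip.state()['tool_rot']);print(np.arctan2(M[1,1],M[0,1]))
E
```

```text
[ 440.46816889 -130.27992371  344.2928247 ]
[ 560.7 -129.8  250. ]
[ 593.4 -130.2  250. ]
[ 613.  -130.5  250. ]
tip end [ 534.2 -128.9  260. ]
58.4 0 [316.2335008  193.60043379]
54 0 [316.52486077 210.5970513 ]
58.4 0.03 [316.2884836  192.18837906]
54 0.03 [316.57102977 209.06775337]
-0.014462471880589708
```

```bash
python3 -m creep '[0,-0.003,0,0.005,0,0,0, 0,0,0.008,0,0,0,0, 0,0,0.015,0,0,0,0, 0,0,0.020,0,0,0,0, 0,0,0.020,0,0,0,0, 0,0,0.020,0,0,0,0, 0,0,0.020,0,0,0,0, 0,0,0.018,0,0,0,0, 0,0,0.012,0,0,0,0, 0,0,0.004,0,0,0,0]'; python3 -m creep '[0,0,0,0,0,0,0, 0,0,0,0,0,0,0]'
python3 - <<'E'
from h import *
c=wcam();cv2.imwrite('pics/w3.png',c['img'][:,:,::-1])
S=manip.read_camera('scene');cv2.imwrite('pics/s3.png',cv2.resize(S['img'][150:350,180:440],None,fx=3,fy=3,interpolation=3)[:,:,::-1])
for i in range(6):
    s=manip.state();print(np.round(s['force'],2),np.round(s['moment'],3),s['ee_pos']);manip.read_camera('wrist')
E
```

```text
clock: 11.55
ee_pos: [577.9, -135.6, 338.8]
tool_rot: [-0.0, 0.712, 0.702, -0.0]
force: [-0.1, 0.8, -8.3]
finger_gap: 9.0
gripper_force: 97.7
clock: 11.8
ee_pos: [577.0, -135.6, 339.3]
tool_rot: [-0.0, 0.712, 0.702, -0.0]
force: [-0.9, -0.1, -8.6]
finger_gap: 9.1
gripper_force: 97.7
[ 0.24  0.9  -8.14] [-0.078  0.03  -0.024] [ 577.00116244 -135.58708307  339.43917084]
[-0.97  0.74 -8.15] [-0.133  0.022 -0.038] [ 577.05717065 -135.55666759  339.45891498]
[-0.1   0.04 -8.17] [-0.108  0.004  0.043] [ 577.08785751 -135.59249084  339.4383914 ]
[-0.27 -0.13 -7.17] [-0.084 -0.015  0.032] [ 577.13764503 -135.56485811  339.47355905]
[-0.58  0.34 -8.13] [-0.149  0.013 -0.047] [ 577.17259139 -135.58731415  339.38514797]
[ 0.22  0.29 -6.95] [-0.031  0.003  0.068] [ 577.21757566 -135.56248243  339.40581389]
```

View pics/s3.png

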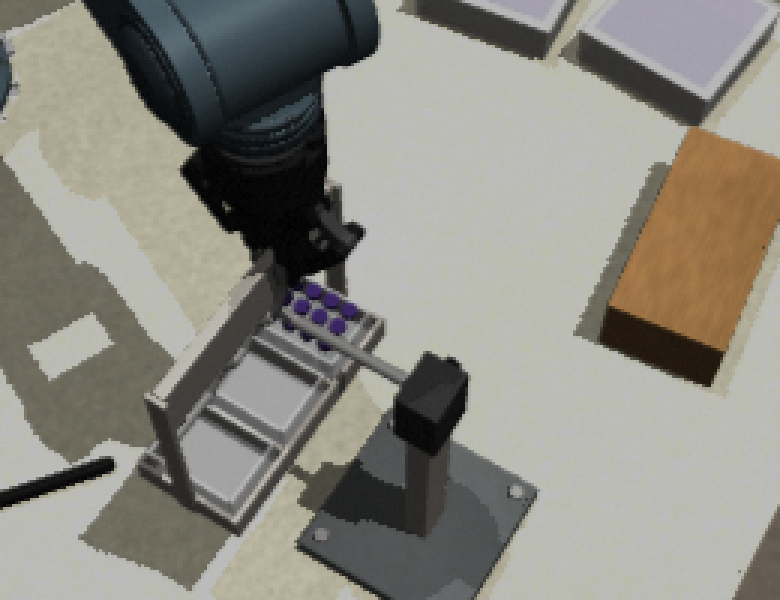

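View pics/w3.png

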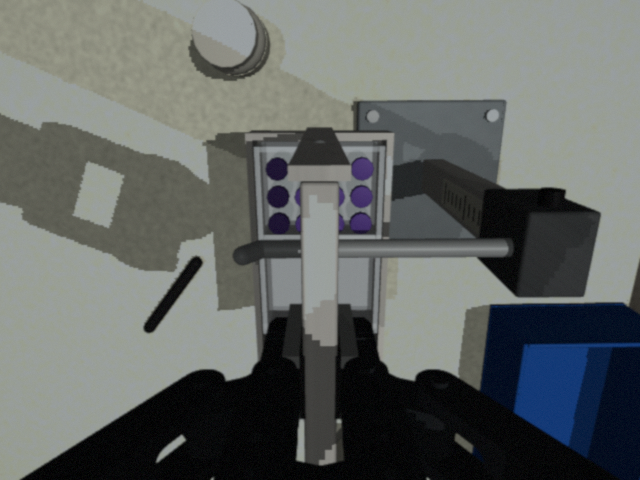

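The arm now passes between the rod and the boxes, crossing under the bar at (320,248). The tip is at (245,255) and the block is at (550,245), so the bar sits between them.

```bash
python3 - <<'E'
from h import *
c=wcam()
for u in [(275,249),(350,248),(470,248)]: print(np.round(atz(c,u,250),1))
print('tip',np.round(atz(c,(236,256),260),1),'block',np.round(atz(c,(512,248),250),1))
p=np.array(manip.state()['ee_pos']);print(p)
for off in [58.4,61]: print(proj(c,p+[0,off,18.3]))
E
```

```text
[ 553.6 -129.3  250. ]
[ 593.4 -129.4  250. ]
[ 657.2 -130.3  250. ]
tip [ 534.7 -129.3  260. ] block [ 679.5 -130.7  250. ]
[ 577.27567201 -135.58071262  339.32507765]
[316.20865006 193.24507766]
[316.02508769 182.98831214]
```

```bash
python3 -m creep '[0,0.0025,0.003,0,0,0,0, 0,0,0,0.003,0,0,0, 0,0,0,0.005,0,0,0, 0,0,0,0.006,0,0,0, 0,0,0,0.006,0,0,0, 0,0,0,0.005,0,0,0, 0,0,0,0.004,0,0,0, 0,0,0,0.003,0,0,0, 0,0,0,0.002,0,0,0, 0,0,0,0.001,0,0,0]'; python3 -m creep '[0,0,0,0.002,0,0,0, 0,0,0,0.002,0,0,0, 0,0,0,0.002,0,0,0, 0,0,0,0.002,0,0,0, 0,0,0,0.002,0,0,0, 0,0,0,0.002,0,0,0, 0,0,0,0.002,0,0,0, 0,0,0,0.002,0,0,0]'
```

```text
clock: 13.5
ee_pos: [580.4, -133.1, 304.3]
tool_rot: [0.0, 0.712, 0.702, 0.0]
force: [0.3, 0.6, -7.2]
finger_gap: 8.7
gripper_force: 97.7
clock: 14.5
ee_pos: [580.4, -133.2, 288.3]
tool_rot: [0.0, 0.712, 0.702, -0.0]
force: [-0.5, -1.0, -5.9]
finger_gap: 8.8
gripper_force: 97.9
```

```bash
R='placeholder'; python3 -m creep '[0,0,0,0.002,0,0,0, 0,0,0,0.003,0,0,0, 0,0,0,0.003,0,0,0, 0,0,0,0.003,0,0,0, 0,0,0,0.003,0,0,0, 0,0,0,0.003,0,0,0, 0,0,0,0.003,0,0,0, 0,0,0,0.003,0,0,0, 0,0,0,0.003,0,0,0, 0,0,0,0.003,0,0,0]'; python3 -m creep '[0,0,0,0.003,0,0,0, 0,0,0,0.003,0,0,0, 0,0,0,0.003,0,0,0, 0,0,0,0.003,0,0,0, 0,0,0,0.003,0,0,0, 0,0,0,0.003,0,0,0, 0,0,0,0.003,0,0,0, 0,0,0,0.003,0,0,0, 0,0,0,0.002,0,0,0, 0,0,0,0.001,0,0,0]'
cat > f.py <<'E'
from h import *
F=[];M=[]
for i in range(10):
    s=manip.state();F.append(s['force']);M.append(s['moment']);manip.read_camera('wrist')
print(s['clock'],s['ee_pos'],np.mean(F,0),np.std(F,0),np.mean(M,0))
E
python3 f.py
```

```text
clock: 15.75
ee_pos: [580.4, -133.2, 259.3]
tool_rot: [0.0, 0.712, 0.702, 0.0]
force: [-0.3, -1.8, -3.9]
finger_gap: 8.9
gripper_force: 98.3
clock: 17.0
ee_pos: [580.4, -133.2, 232.3]
tool_rot: [0.0, 0.712, 0.702, -0.0]
force: [-0.4, -2.7, -2.3]
finger_gap: 8.9
gripper_force: 98.6
17.45 [ 580.4259803  -133.16249997  232.42258424] [-0.24873306 -3.4424789  -1.97192688] [0.45485978 0.49175511 0.43873138] [-0.7702349   0.07898834  0.00639541]
```

Fy has built up to −3.4 N, so the arm is bearing on the −y leg of the crimp. I'll shift the carrier in small −y steps to centre it.

```bash
python3 -m creep '[0,-0.0005,0,0,0,0,0, 0,-0.0005,0,0,0,0,0, 0,-0.0005,0,0,0,0,0, 0,-0.0005,0,0,0,0,0, 0,0,0,0,0,0,0]'; python3 f.py
```

```text
clock: 18.12
ee_pos: [580.3, -134.5, 232.1]
tool_rot: [-0.001, 0.712, 0.702, 0.0]
force: [1.0, 1.6, -2.2]
finger_gap: 9.0
gripper_force: 98.6
18.575 [ 580.3172163  -134.75775719  232.19329004] [ 0.25389055  1.47494963 -1.54134219] [0.483608   0.61320737 0.53683764] [ 0.24622947 -0.04949865 -0.01672538]
```

```bash
python3 -m creep '[0,0.0003,0,0.001,0,0,0, 0,0.0003,0,0.002,0,0,0, 0,0,0,0.002,0,0,0, 0,0,0,0.002,0,0,0, 0,0,0,0.002,0,0,0, 0,0,0,0.002,0,0,0, 0,0,0,0.001,0,0,0, 0,0,0,0,0,0,0]'; python3 f.py
```

```text
clock: 19.62
ee_pos: [580.3, -134.6, 220.3]
tool_rot: [0.0, 0.712, 0.702, -0.0]
force: [0.6, 0.8, -0.5]
finger_gap: 8.8
gripper_force: 98.7
20.075 [ 580.34483766 -134.55734576  220.33569082] [-0.33816783  1.16870193 -0.69839551] [0.58865283 0.32947146 0.39214464] [0.15916479 0.06562513 0.00047493]
```

```bash
python3 -m creep '[0,0.0002,0,0.001,0,0,0, 0,0.0003,0,0.001,0,0,0, 0,0,0,0.001,0,0,0, 0,0,0,0.001,0,0,0, 0,0,0,0.001,0,0,0, 0,0,0,0.001,0,0,0, 0,0,0,0.001,0,0,0, 0,0,0,0,0,0,0]'; sed -i 's/range(10)/range(30)/' f.py; python3 f.py
```

```text
clock: 21.12
ee_pos: [580.4, -134.2, 213.3]
tool_rot: [0.0, 0.712, 0.702, -0.0]
force: [-0.2, -1.9, -0.3]
finger_gap: 8.7
gripper_force: 98.8
22.575 [ 580.38555504 -134.04497544  213.31498771] [-0.64987383 -2.36414788 -0.3002234 ] [0.53492761 0.61007002 0.44900592] [-0.58088967  0.14491186  0.0070607 ]
```

```bash
python3 -m creep '[0,-0.0003,0,0.001,0,0,0, 0,0,0,0.001,0,0,0, 0,0,0,0.001,0,0,0, 0,0,0,0,0,0,0, 0,0,0,0,0,0,0, 0,0,0,0,0,0,0]' 20; python3 f.py
```

```text
clock: 23.38
ee_pos: [580.3, -134.2, 210.3]
tool_rot: [-0.0, 0.712, 0.702, 0.0]
force: [-0.8, -1.7, 0.5]
finger_gap: 8.6
gripper_force: 98.8
24.825 [ 580.34034921 -134.31420483  210.29362566] [-0.50821427 -1.43653641 -0.08132586] [0.48228194 0.44684571 0.50924462] [-0.32097751  0.07543368 -0.00563448]
```

```bash
python3 -m creep '[0,-0.0002,0,0.001,0,0,0, 0,0,0,0,0,0,0, 0,0,0,0,0,0,0, 0,0,0,0,0,0,0]' 20; python3 f.py; python3 -c "
from h import *
s=manip.state();print(s['finger_gap'],s['gripper_force'])
c=wcam();cv2.imwrite('pics/w4.png',c['img'][:,:,::-1])
S=manip.read_camera('scene');cv2.imwrite('pics/s4.png',cv2.resize(S['img'][150:350,180:440],None,fx=3,fy=3,interpolation=3)[:,:,::-1])"
```

```text
clock: 25.38
ee_pos: [580.3, -134.4, 209.3]
tool_rot: [-0.0, 0.712, 0.702, 0.0]
force: [0.3, -0.3, 0.5]
finger_gap: 8.9
gripper_force: 98.9
26.825 [ 580.35176113 -134.50021417  209.30447825] [-0.10717773  0.23757743  0.04894391] [0.44950303 0.54117268 0.51433237] [-0.01291568  0.03077566  0.00331193]
8.970784901031019 98.8584852218628
```

View pics/s4.png

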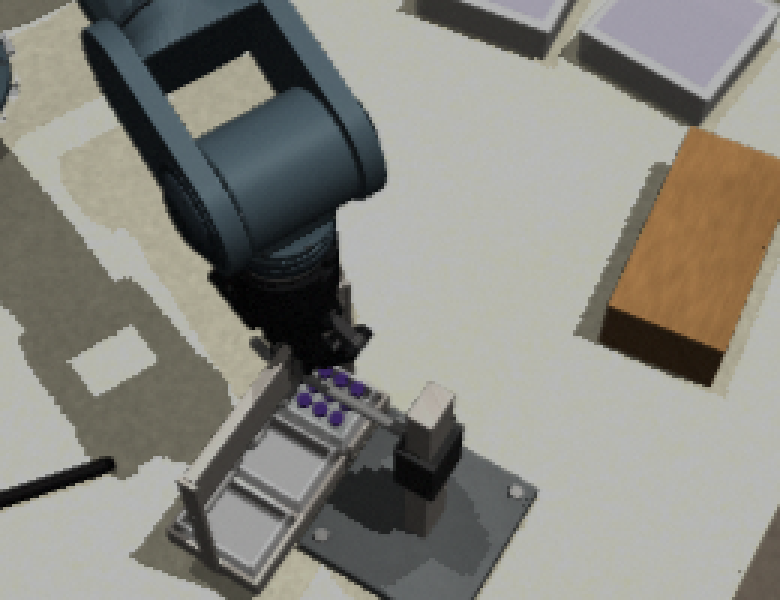

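All forces read about zero and the slide has sunk deep with the carrier upright, so I'm opening the fingers gradually.

```bash
python3 -m creep '[0.09,0,0,0,0,0,0, 0.10,0,0,0,0,0,0, 0.11,0,0,0,0,0,0, 0.13,0,0,0,0,0,0, 0.16,0,0,0,0,0,0, 0.2,0,0,0,0,0,0, 0.25,0,0,0,0,0,0, 0.3,0,0,0,0,0,0, 0.35,0,0,0,0,0,0]' 20; python3 f.py
```

```text
clock: 28.1
ee_pos: [580.4, -134.5, 209.3]
tool_rot: [0.0, 0.712, 0.702, 0.0]
force: [0.2, 0.3, 0.0]
finger_gap: 30.1
gripper_force: 0.0
29.55 [ 580.35124752 -134.50429829  209.28870637] [0.17267947 0.07724585 0.07469659] [0.44275337 0.44771179 0.5828609 ] [ 0.00205919  0.00730237 -0.00259864]
```

```bash
python3 -m creep '[0.5,0,0,0,0,0,0, 0.6,0,0,0,0,0,0, 0.6,0,0,-0.004,0,0,0, 0.6,0,0,-0.010,0,0,0, 0.6,0,0,-0.020,0,0,0, 0.6,0,0,-0.030,0,0,0, 0.6,0,0,-0.030,0,0,0, 0.6,0,0,-0.030,0,0,0, 0.6,0,0,-0.020,0,0,0, 0.6,0,0,-0.010,0,0,0]'; python3 -m creep '[0.6,0,0,0,0,0,0, 0.6,0,0,0,0,0,0, 0.6,0,0,0,0,0,0, 0.6,0,0,0,0,0,0, 0.6,0,0,0,0,0,0, 0.6,0,0,0,0,0,0, 0.6,0,0,0,0,0,0, 0.6,0,0,0,0,0,0]'; python3 - <<'E'
from h import *
S=manip.read_camera('scene');I=S['img'].astype(int)
S=manip.read_camera('scene');print(np.abs(S['img'].astype(int)-I).max())
cv2.imwrite('pics/s5.png',cv2.resize(S['img'][170:370,180:440],None,fx=3,fy=3,interpolation=3)[:,:,::-1])
E
```

```text
clock: 30.85
ee_pos: [580.6, -134.6, 365.3]
tool_rot: [0.001, 0.712, 0.702, 0.0]
force: [-0.1, -0.4, -0.6]
finger_gap: 51.3
gripper_force: 0.0
clock: 31.85
ee_pos: [580.3, -134.5, 363.3]
tool_rot: [0.0, 0.712, 0.702, 0.0]
force: [0.1, -0.4, 0.7]
finger_gap: 51.2
gripper_force: 0.0
32
```

View pics/s5.png

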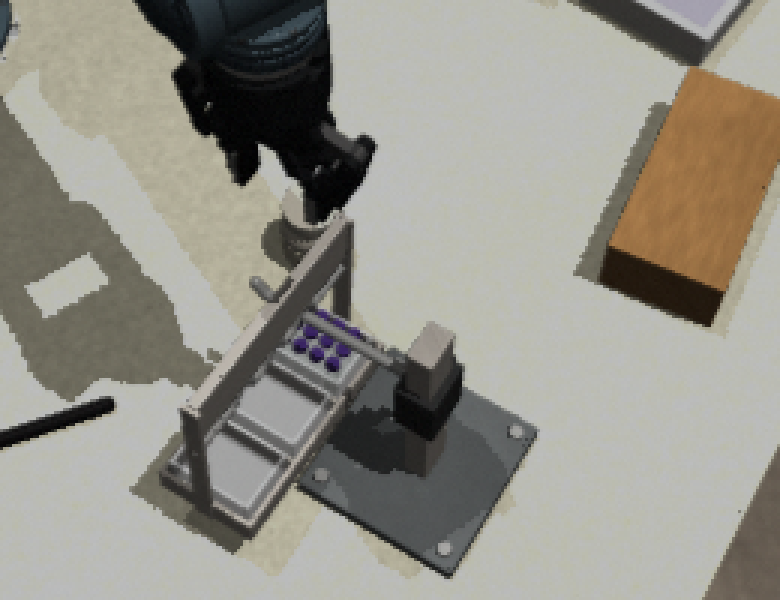

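The carrier hangs level on the arm (crossing at ~(290,300)) with all three boxes in it, and the gripper is well clear above. I'll let it settle for a few seconds, then hand in.

```bash
for i in 1 2 3 4; do python3 -m creep '[0.6,0,0,0,0,0,0, 0.6,0,0,0,0,0,0, 0.6,0,0,0,0,0,0, 0.6,0,0,0,0,0,0, 0.6,0,0,0,0,0,0, 0.6,0,0,0,0,0,0, 0.6,0,0,0,0,0,0, 0.6,0,0,0,0,0,0]' >/dev/null; done; python3 -c "
from station import manip
print(manip.close_job())"
```

```text
the job is handed in; nothing more can be done
None
```

The job is handed in: the carrier hangs level on the balance hook by its left crimp (the full-box end), all three boxes in it. I let go only once the spring carried its full weight, about 7.8 N by the wrist force reading; the hand-in returned no verdict.

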